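Unlock and open the blanking press's control box

ROBOT

A 7-joint arm with a two-finger parallel gripper is mounted at the origin on the work surface. World frame = base frame: x ahead of the robot, y to its left, z up, the work surface at z = 0. Lengths are in m, angles in rad, forces in N, time in s.
With the tool pointing down it reaches from about 0.35 to 0.9 m from the base axis. Payload 7.2 kg.
Tool frame: the origin (TCP) lies on the centre line of the jaws, within the pads' length; the fingertips stand 11 mm ahead of it and the grasp point (between the pads) lies 8 mm behind it; z points along the fingers, y is the line along which they close (so a half turn about z gives the same grasp; the last joint's range is limited). The gripper opens to 85 mm and grips with 20 to 120 N. Pads are 22 mm wide; open, the fingers measure 114 mm over their backs; the gripper's body (76 mm by 85 mm) begins 54 mm behind the grasp point. The pads swing forward as they close: fully open they stand 13 mm farther back than shut.
Start: joints at [1.118, 0.411, -0.013, 1.596, 0.006, 1.134, -0.082], TCP at [0.235, -0.579, 0.242] pointing down, gripper open.
Joint ranges: [-2.95, 2.95], [-0.29, 1.99], [-1.47, 1.44], [0.14, 2.54], [-1.03, 4.17], [0.13, 1.85], [-2.86, 2.86]. Speed limits (rad/s): [2.39, 2.39, 3.01, 3.01, 3.14, 3.14, 3.14].

INTERFACE

Orientations are given as a unit quaternion [w, x, y, z].
In Python, from bench import robot gives the robot as it stands. Calls block until the motion is done:
- robot.move_pose(position, orientation): joint-space move of the TCP to a pose.
- robot.move_linear(position, rot=None, rate=0.15): straight line of the TCP; rot=None keeps the orientation; rate is the mean speed in m/s.
- robot.goto_joints(angles): joint-space move.
- robot.grip(opening, force=None): opening from 0.0 (shut) to 1.0 (fully open); force is the grip in N (None keeps the last); returns when the fingers have stopped.
- robot.wait(seconds).
- robot.inverse_kinematics(position, orientation): joint angles nearest the present ones, or None.
- robot.state(): the state.
- robot.grab_frame(name): name is "side" or "top"; returns the picture (420x560x3 uint8, red, green, blue); there is no depth.
- robot.camera_info(name): a dict with "fovy" (degrees; the focal length in pixels is half the picture's height over the tangent of half this angle, whatever the lens; pixels are square), "cx", "cy" (the principal point, pixels), "D" ([k1, k2, p1, p2, k3] as OpenCV has them; the pictures are not rectified), "xyz" and "attitude" of the camera in the world. Camera axes: x right, y down, z forward; pixel columns grow to the right and rows downward; lengths in m; the calibration is good to about 2 mm. A picture is of the moment at which its call begins. camera_info takes no time and is no camera call.
A pose or a line that the arm cannot do raises robot.PlanningError and nothing moves.
- robot.sign_off(): hands the job in; it is judged then, once.
Trained networks look in the newest picture that a camera, given by its name, has taken for a name from the list of things; names that differ only in an ending like _2 or _b are one class to them, and where a whole thing is asked for, a point or a joint stands for the part that bears it (a point fixed in the world has none). Each returns a list of dicts, best first, with "p" (0 to 1); they miss things now and then, are a little off and sometimes report something else, mostly with a low value. They report only what shows in the picture. A call takes as long as a camera call.
- robot.cut_out(query, camera): "mask" (420x560 bool, what is visible of it).
- robot.place_of(query, camera): "centre" ([x, y, z] in m, in world coordinates, good to about 4 mm: a listed point, or the origin of a listed thing).
The state is a dict: "time_s": time; "joints": joint angles; "joint_vel": joint speeds; "joint_torque": joint torques, N m; "tool_pos": TCP position; "eef_rot": TCP orientation; "contact_force": force on the tool from outside, world axes, zero at the start; "ft_torque": the same for the moment, N m; "gripper_width": opening from 0.0 (shut) to 1.0 (fully open); "grasp_force": force on a finger pad.
Only numpy, scipy, OpenCV 4.12 (cv2) and the standard library are available. Lean on these libraries where they do the work, as an engineer would, in place of code of your own. Each camera call takes 0.05 s, during which the arm holds its last target. There are 200 camera calls.

TASK

Open the control box that lies among the copper blanks: give the cam fastener on its access panel a quarter turn anticlockwise, seen from above, to unlock it, then swing the panel up by its bar handle until it stands open at 60 degrees or more, and let go of it there. Leave the round selector switch on the box's fixed strip as it is set.

Things in the scene. Friction and masses are not known exactly. Their poses are not given: they have to be found in the camera images.
- cam (a joint): Quarter-turn cam fastener on the access panel, rad: 0 = fully locked, grows anticlockwise seen from above, stop at 1.62; a full quarter turn is 1.57, the tongue clears the box at about 1.15. Starts between 0.02 and 0.2. Stiff (0.04 N m), stays where it is left. While locked the panel cannot lift.
- cam_grip (a point): Middle of the fastener's upright steel wing, 36 mm long, 10 thick, 30 tall, on the turning axis, 26 mm above the panel and 10 below the wing's top. Frame turns with it: y along the wing, x across, z up. Wing lies across the panel's right (free) edge when locked, along it when unlocked. 35 mm in from that edge, near the robot; the handle's middle is 125 mm farther along the edge.
- panel (a joint): Hinge of the access panel, rad: 0 = shut and level, grows as the right edge swings up, stop at 1.8. Bare aluminium plate 230 x 200 x 4 mm, about 0.5 kg, top face 89 mm above the table, on a grey box 230 x 280 x 85 mm. Hinge friction 0.8 N m: the panel stays at any angle where it is left; lifting takes about 8 N at the handle.
- panel_handle (a point): Middle of the panel's round steel bar handle, 12 mm thick, 90 long, axis 40 mm above the panel, a leg at each end. Frame turns with the panel: x along the bar, away from the robot; y towards the hinge; z out of the panel. The hinge line, parallel to x, is at y +165, z -42 mm: opens like a book cover to the robot's left. The bar can roll in the fingers: the gripper may stay upright.
- selector (a joint): Round black selector switch, 40 mm diameter, 24 mm tall with a bar ridge on top, on the fixed strip left of the hinge. rad, 0 as set. It is not the fastener: leave it.

How it is judged:
By the outcome, as a careful person would: the job done as asked, in the order asked, and still so for the second after the job is handed in, with the robot touching nothing.
It also fails if it takes over 48 s, if anything falls off the work surface, if the arm or the gripper's body presses on something with over 40 N, if the wrist force passes 120 N, or if a joint passes its speed limit or range.

## Working session

There is one attempt and no reset: what is moved stays moved. The work goes in short steps, each a Python script; the robot and the scene stay as the last script left them, time stands still between calls to the robot, and variables do not carry over. Pictures are saved under pics/ and viewed, at most 10 in all, crops included, and the job is handed in when it is done.

```bash
mkdir -p pics; ls
python3 - <<'E'
from bench import robot
import cv2,numpy as np
for c in("top","side"):
    im=robot.grab_frame(c); cv2.imwrite(f"pics/a_{c}.png",im[:,:,::-1])
    i=robot.camera_info(c); print(c,i)
    for q in("cam_grip","panel_handle","selector","panel","cam"):
        for d in robot.place_of(q,c)[:3]: print(q,np.round(d["centre"],4),round(d["p"],2))
s=robot.state(); print(s["time_s"],s["eef_rot"],s["contact_force"])
E
```

```text
pics
top {'fovy': 57.27822978484572, 'cx': 285.8459900670786, 'cy': 207.73184738610806, 'D': array([-0.06584496,  0.        ,  0.        ,  0.        ,  0.        ]), 'xyz': array([0.45748469, 0.03449348, 0.78408207]), 'attitude': array([-0.04908053,  0.7120241 , -0.6979984 ,  0.05840391])}
cam_grip [ 0.4963 -0.1771  0.1089] 0.82
panel_handle [ 0.6235 -0.164   0.1235] 0.75Traceback (most recent call last):
  File "<stdin>", line 7, in <module>
ValueError: it knows: cam_grip, panel_handle
```

Run:
```python
from bench import robot
import cv2,numpy as np
for c in("top","side"):
    im=robot.grab_frame(c); cv2.imwrite(f"pics/a_{c}.png",im[:,:,::-1])
    i=robot.camera_info(c); print(c,i)
    for q in("cam_grip","panel_handle"):
        for d in robot.place_of(q,c)[:3]: print(q,np.round(d["centre"],4),round(d["p"],2))
        for d in robot.cut_out(q,c)[:2]:
            ys,xs=np.nonzero(d["mask"]); print(" mask",round(d["p"],2),len(xs),xs.min(),xs.max(),ys.min(),ys.max(),cv2.minAreaRect(np.c_[xs,ys].astype(np.float32)))
s=robot.state(); print(s["time_s"],s["eef_rot"],s["contact_force"])
```

```text
top {'fovy': 57.27822978484572, 'cx': 285.8459900670786, 'cy': 207.73184738610806, 'D': array([-0.06584496,  0.        ,  0.        ,  0.        ,  0.        ]), 'xyz': array([0.45748469, 0.03449348, 0.78408207]), 'attitude': array([-0.04908053,  0.7120241 , -0.6979984 ,  0.05840391])}
cam_grip [ 0.4994 -0.1748  0.1113] 0.52
 mask 0.85 285 389 412 238 255 ((399.2073669433594, 244.63414001464844), (16.86676788330078, 22.02050018310547), 51.34019470214844)
panel_handle [ 0.6225 -0.1643  0.1259] 0.75
 mask 0.86 13294 301 418 148 278 ((358.27392578125, 211.63629150390625), (126.02890014648438, 110.36711120605469), 85.48600769042969)
side {'fovy': 47.57827657758957, 'cx': 280.8315680126594, 'cy': 198.90539764243954, 'D': array([0.03668846, 0.        , 0.        , 0.        , 0.        ]), 'xyz': array([ 0.34134837, -0.39652445,  0.58887939]), 'attitude': array([-0.38675635,  0.88640924, -0.23069623,  0.1071328 ])}
cam_grip [ 0.5016 -0.1779  0.1169] 0.78
 mask 0.77 825 288 316 336 375 ((297.9430847167969, 357.97540283203125), (37.301292419433594, 28.829076766967773), 41.82017135620117)
panel_handle [ 0.6214 -0.1658  0.1338] 0.76
 mask 0.84 25082 199 437 214 413 ((320.36981201171875, 295.6712341308594), (157.75070190429688, 190.75270080566406), 55.69221496582031)
0.65 [ 4.27701712e-05  9.81545651e-01  1.91227959e-01 -1.60419413e-06] [-1.12726119  0.66088919 -1.1392038 ]
```

View pics/a_top.png

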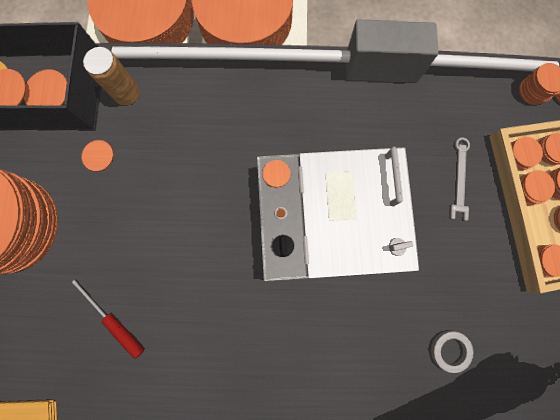

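View pics/a_side.png

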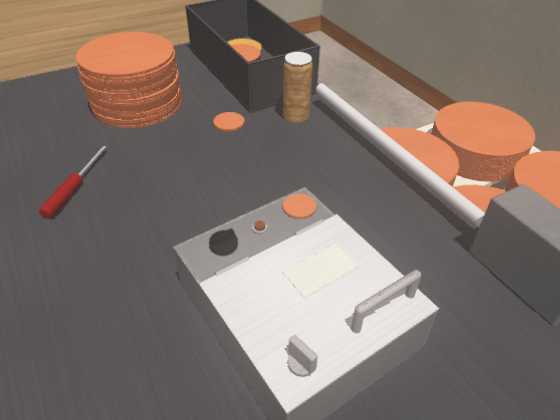

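The top view shows the box at the centre. The panel corners are near (405,148), (418,270), (300,153) and (308,277), the wing is at (398,247), the handle bar runs (391,150)–(399,202), and the selector is at (283,245). A loose copper blank lies on the strip at (277,173). In the side view the wing is at (302,352) and the bar runs (357,312)–(417,277).

```bash
cat > h.py <<'E'
from bench import robot
import cv2,numpy as np
from scipy.spatial.transform import Rotation as R
def q2R(q): return R.from_quat(np.r_[q[1:],q[0]])
def R2q(r): x=r.as_quat(); return np.r_[x[3],x[:3]]
def K(c):
    i=robot.camera_info(c); f=210/np.tan(np.radians(i["fovy"])/2)
    return np.array([[f,0,i["cx"]],[0,f,i["cy"]],[0,0,1.]]),i["D"],i["xyz"],q2R(i["attitude"])
def pix2z(c,p,z):
    k,D,o,r=K(c); n=cv2.undistortPoints(np.float64(p).reshape(-1,1,2),k,D)[:,0]
    d=r.apply(np.c_[n,np.ones(len(n))]); return o+d*((z-o[2])/d[:,2])[:,None]
def proj(c,P):
    k,D,o,r=K(c); P=np.float64(P).reshape(-1,3)
    return cv2.projectPoints(r.inv().apply(P-o),np.zeros(3),np.zeros(3),k,D)[0][:,0]
def down(psi): # tool down, closing axis (y) at angle psi from world x
    y=np.array([np.cos(psi),np.sin(psi),0]);z=np.array([0,0,-1.]);return R.from_matrix(np.c_[np.cross(y,z),y,z])
E
python3 - <<'E'
from h import *
P=pix2z("top",[[405,148],[418,270],[300,153],[308,277]],.089); print(P.round(4))
for a,b in((0,1),(2,3),(0,2),(1,3)):
    d=P[a]-P[b]; print(np.linalg.norm(d).round(4),np.degrees(np.arctan2(d[1],d[0])).round(2))
a=cv2.imread("pics/a_top.png")[225:270,370:430]; b=cv2.imread("pics/a_side.png")[325:385,270:340]
cv2.imwrite("pics/crop.png",np.hstack([cv2.resize(a,(400,300),interpolation=cv2.INTER_CUBIC),cv2.resize(b,(350,300),interpolation=cv2.INTER_CUBIC)]))
E
```

```text
[[ 0.6836 -0.1977  0.089 ]
 [ 0.4551 -0.2151  0.089 ]
 [ 0.6684  0.0017  0.089 ]
 [ 0.4399 -0.0156  0.089 ]]
0.2291 4.36
0.2292 4.34
0.2 -85.65
0.2001 -85.63
```

View pics/crop.png

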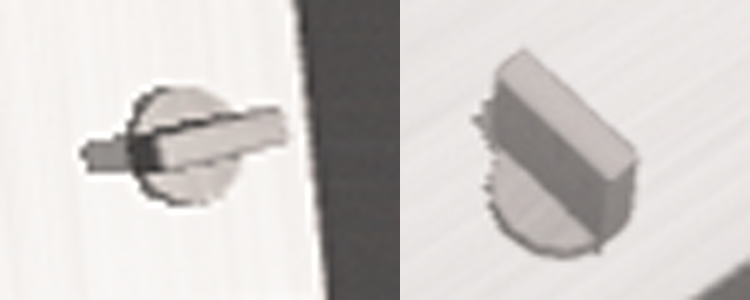

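The crop shows the wing's top face running from (393.7,247.5) to (412.7,243.3) in the top image, and from (292.4,337.4) to (314.6,358.7) in the side image. It lies across the edge, turned slightly anticlockwise.

Run:
```python
from h import *
for c,p in(("top",[[393.7,247.5],[412.7,243.3]]),("side",[[292.4,337.4],[314.6,358.7]])):
    P=pix2z(c,p,.125); d=P[1]-P[0]; print(c,P.mean(0).round(4),np.linalg.norm(d).round(4),np.degrees(np.arctan2(d[1],d[0])).round(1))
yaw=np.radians(4.35); ex=np.array([np.cos(yaw),np.sin(yaw),0]);ey=np.array([-ex[1],ex[0],0])
c0=np.array([.4551,-.2151,.089])
# along-edge offset of cam from near corner
for nm,p in(("cam",[.4994,-.1755,0]),("handle",[.6225,-.1645,0])):
    d=np.array(p)-c0; print(nm,(d@ex).round(4),(d@ey).round(4))
# bar ends
P=pix2z("top",[[391,150],[399,202]],.129);print(P.round(4))
for t in (0,.785,1.57):
  for psi in (yaw,yaw+np.pi):
    q=R2q(down(psi+t)); cam=c0+ex*.05+ey*.035; j=robot.inverse_kinematics(np.r_[cam[:2],.13],q); print(t,psi,None if j is None else np.round(j,2))
```

```text
top [ 0.4971 -0.1773  0.125 ] 0.0345 -77.0
side [ 0.4988 -0.1775  0.125 ] 0.0337 -76.7
cam 0.0472 0.0361
handle 0.1708 0.0378
[[ 0.6661 -0.1588  0.129 ]
 [ 0.5723 -0.1705  0.129 ]]
0 0.07592182246175333 [ 0.65  0.44 -0.51  1.91  0.28  0.86  0.07]
0 3.2175144760515466 [ 0.16  0.38  0.1   1.95 -0.05  0.82 -2.77]
0.785 0.07592182246175333 [ 0.7   0.45 -0.58  1.91  0.31  0.87  0.82]
0.785 3.2175144760515466 [ 0.28  0.39 -0.05  1.94  0.02  0.82 -2.06]
1.57 0.07592182246175333 [ 0.78  0.48 -0.69  1.9   0.38  0.89  1.55]
1.57 3.2175144760515466 [ 0.41  0.39 -0.21  1.93  0.11  0.83 -1.35]
```

```bash
python3 - <<'E'
from h import *
yaw=np.radians(4.35); psi=yaw+.153; c=[.498,-.177]
q=R2q(down(psi))
robot.move_pose([*c,.2],q); robot.grip(.5,40)
robot.move_linear([*c,.11],None,.1)
print(robot.state()["contact_force"]); robot.grip(0,40)
s=robot.state(); print(s["time_s"],s["gripper_width"],s["grasp_force"],s["contact_force"],s["ft_torque"])
f0=s["ft_torque"]
for t in np.linspace(0,1.43,6)[1:]:
    robot.move_pose([*c,.11],R2q(down(psi+t))); s=robot.state(); print(t.round(2),s["time_s"],s["contact_force"].round(1),s["ft_torque"].round(3))
robot.grip(.5)
robot.move_linear([*c,.22],None,.15)
s=robot.state(); print(s["time_s"])
for n in("top","side"): cv2.imwrite(f"pics/b_{n}.png",robot.grab_frame(n)[:,:,::-1])
E
python3 -c "
import cv2,numpy as np
a=cv2.imread('pics/b_top.png')[130:290,240:450];b=cv2.imread('pics/b_side.png')
cv2.imwrite('pics/b.png',np.hstack([cv2.resize(a,(394,300)),cv2.resize(b,(400,300))]))"
```

```text
[0.51952304 1.00900948 0.54997697]
4.3417 0.10611536570492666 44.519981145858765 [1.7154782  0.13253526 2.84024126] [ 0.04797656 -0.32374622  0.01245912]
0.29 4.6917 [4.  0.8 5.4] [ 0.117 -0.741  0.082]
0.57 5.0417 [4.8 1.  5.2] [ 0.137 -0.893  0.009]
0.86 5.3917 [4.9 1.7 4.8] [ 0.227 -1.017  0.005]
1.14 5.7333 [4.9 1.7 4.9] [ 0.382 -1.127  0.044]
1.43 6.075 [5.2 3.  5.6] [ 0.486 -1.147  0.011]
7.375
```

View pics/b.png

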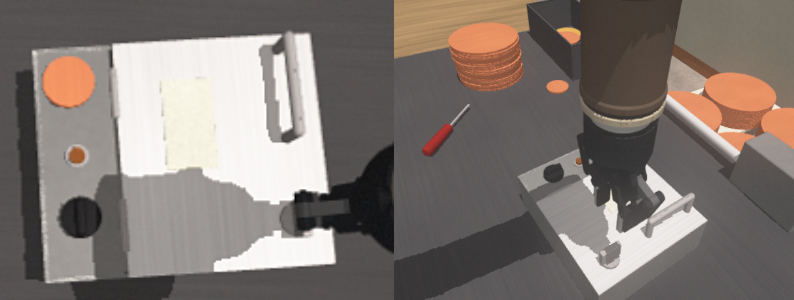

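The wing now lies along the panel edge, at about (610,255) in the side half of the picture. The selector looks the same. Next I move over the handle and check the wing with a clear view.

```bash
cat >> h.py <<'E'
yaw=np.radians(4.35); ex=np.array([np.cos(yaw),np.sin(yaw),0]); ey=np.array([-ex[1],ex[0],0])
hd=np.array([.6222,-.166,.129]); hinge=hd+.165*ey+np.array([0,0,-.042])
def bar(th):
    a=np.arctan2(.042,.165)+th; return hinge+.17026*(-ey*np.cos(a)+np.array([0,0,np.sin(a)]))
Q=R2q(down(yaw+np.pi/2)); OFF=np.array([0,0,-.008])
E
python3 - <<'E'
from h import *
robot.move_pose(hd+[0,0,.09],Q); s=robot.state(); print(s["time_s"],s["joints"].round(2))
for t in (0,.3,.6,.9,1.2,1.4):
    j=robot.inverse_kinematics(bar(t)+OFF,Q); print(t,bar(t).round(3),None if j is None else j.round(2))
for n in("top","side"):
    cv2.imwrite(f"pics/c_{n}.png",robot.grab_frame(n)[:,:,::-1])
    for q in("panel_handle","cam_grip"): print(n,q,[(d["centre"].round(4) if hasattr(d["centre"],"round") else d["centre"],d["p"]) for d in robot.place_of(q,n)[:1]])
a=cv2.imread("pics/c_top.png")[140:275,360:440]; b=cv2.imread("pics/c_side.png")[200:400,230:470]
cv2.imwrite("pics/c.png",np.hstack([cv2.resize(a,(240,405)),cv2.resize(b,(486,405))]))
E
```

```text
8.0417 [ 0.75  0.61 -0.86  1.53  0.48  1.22  1.45]
0 [ 0.622 -0.166  0.129] [ 0.72  0.7  -0.81  1.63  0.57  1.06  1.39]
0.3 [ 0.621 -0.146  0.176] [ 0.71  0.65 -0.84  1.6   0.52  1.13  1.39]
0.6 [ 0.618 -0.114  0.215] [ 0.69  0.6  -0.87  1.59  0.48  1.18  1.36]
0.9 [ 0.615 -0.071  0.242] [ 0.64  0.56 -0.89  1.58  0.46  1.22  1.31]
1.2 [ 0.611 -0.022  0.256] [ 0.58  0.54 -0.91  1.58  0.44  1.24  1.24]
1.4 [0.609 0.012 0.257] [ 0.53  0.53 -0.91  1.59  0.44  1.24  1.19]
top panel_handle [([0.6261, -0.161, 0.1272], 0.73)]
top cam_grip [([0.4916, -0.1769, 0.1119], 0.84)]
side panel_handle [([0.6239, -0.1653, 0.1309], 0.58)]
side cam_grip [([0.5007, -0.1794, 0.1171], 0.85)]
```

View pics/c.png

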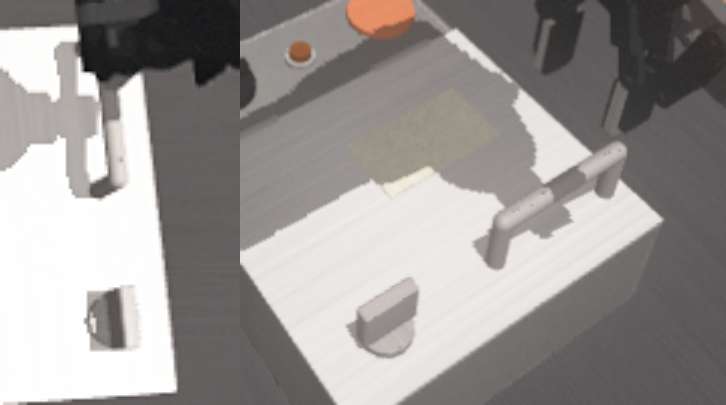

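The wing is parallel to the panel edge: top crop x≈125, side crop (360,310)–(415,285). The cam is unlocked, so I grasp the bar and lift.

Run:
```python
from h import *
robot.move_linear(hd+OFF,None,.12); s=robot.state(); print(s["contact_force"].round(1))
robot.grip(0,40); s=robot.state(); print(s["time_s"],s["gripper_width"],s["grasp_force"],s["contact_force"].round(1))
for t in np.radians(np.arange(5,76,5)):
    robot.move_linear(bar(t)+OFF,None,.08); s=robot.state()
    print(np.degrees(t).round(),s["time_s"],s["contact_force"].round(1),round(s["gripper_width"],3))
    if np.linalg.norm(s["contact_force"])>50: break
cv2.imwrite("pics/d.png",np.hstack([cv2.resize(robot.grab_frame(n)[:,:,::-1],(400,300)) for n in("top","side")]))
```

```text
[0.2 0.1 0.1]
9.7 0.12421901498808562 39.046931862831116 [-2.   0.6  5.6]
5.0 10.0333 [ 2.1 -0.4  0.6] 0.122
10.0 10.3667 [ 2.5 -0.2  0.7] 0.126
15.0 10.7 [ 2.3 -2.7  3.1] 0.124
20.0 11.0333 [ 2.1 -4.2  3.6] 0.122
25.0 11.3667 [ 1.2 -6.1  5.7] 0.124
30.0 11.7 [ 0.8 -7.2  7.9] 0.122
35.0 12.0333 [ 0.7 -8.8  8.7] 0.125
40.0 12.3667 [ -2.2 -10.2  11.3] 0.124
45.0 12.7 [ -2.5 -12.4  15.7] 0.125
50.0 13.0333 [ -3.3 -14.5  17.4] 0.124
55.0 13.3667 [ -4.2 -12.8  21.2] 0.124
60.0 13.7 [ -6.6 -11.1  24.2] 0.118
65.0 14.0333 [ -7.1 -10.5  23.3] 0.121
70.0 14.3667 [-6.8 -6.2 24.7] 0.122
75.0 14.7 [-6.8 -4.2 19.8] 0.127
```

View pics/d.png

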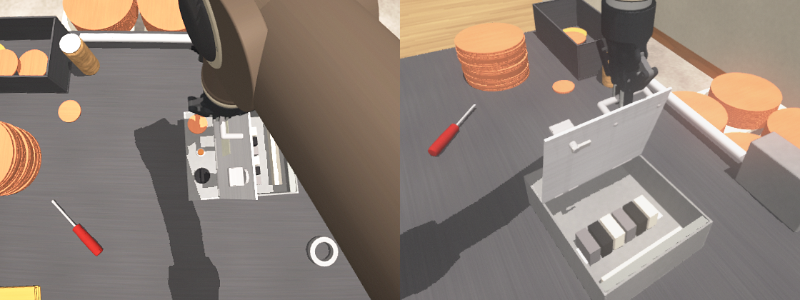

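The panel stands open, held by the gripper, and the box interior is visible. I release it and retreat upwards.

Run:
```python
from h import *
robot.grip(.33); robot.wait(.3); s=robot.state(); print(s["contact_force"].round(1),s["gripper_width"])
robot.move_linear(np.array(s["tool_pos"])+[0,0,.11],None,.1)
s=robot.state(); print(s["time_s"],s["contact_force"].round(1),s["tool_pos"])
cv2.imwrite("pics/e.png",np.hstack([cv2.resize(robot.grab_frame(n)[:,:,::-1],(400,300)) for n in("top","side")]))
for n in("top","side"):
    for q in("panel_handle","cam_grip"):
        for d in robot.place_of(q,n)[:1]:
            P=np.array(d["centre"]); v=P-hinge; print(n,q,P.round(3),round(d["p"],2),np.degrees(np.arctan2(v[2],-v@ey)-(np.arctan2(.042,.165) if q[0]=="p" else np.arctan2(.028,.165))).round(1))
```

```text
[-0.   0.4  0.9] 0.330445043076489
16.6667 [0.2 0.5 0.4] [ 0.60952099 -0.00368591  0.35827884]
top panel_handle [ 0.611 -0.001  0.253] 0.94 76.0
top cam_grip [ 0.484 -0.028  0.25 ] 0.8 74.4
side panel_handle [ 0.606 -0.002  0.259] 0.78 75.7
side cam_grip [ 0.487 -0.031  0.256] 0.68 73.5
```

View pics/e.png

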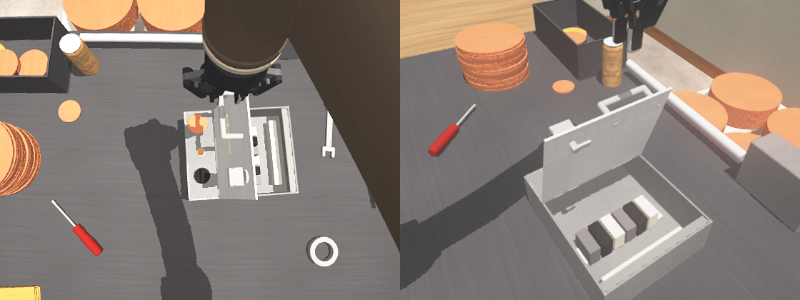

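The panel stands free at about 75°, the gripper is clear of it, and the selector and the blank on the strip are undisturbed. I hand in.

```bash
python3 -c "
from bench import robot
print(robot.sign_off())"
```

```text
the job is handed in; nothing more can be done
None
```

The job is handed in: the cam fastener was given a quarter turn anticlockwise, the panel was opened to about 75° and released there, and the selector was not touched; it took about 17 s.

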